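Zero a bench sample mill by feel, set it four clicks coarse and lock it

ROBOT

A 6-joint arm with a two-finger parallel gripper is mounted at the origin on the work surface. World frame = base frame: x ahead of the robot, y to its left, z up, the work surface at z = 0. Lengths are in m, angles in degrees, forces in N, time in s.
With the tool pointing down it reaches from about 0.4 to 0.825 m from the base axis. Payload 7 kg.
Tool frame: the origin (TCP) lies midway between the tips of the shut fingers; the grasp point (between the pads) lies r.grasp_offset behind it (r.grasp_offset is the distance from the TCP to the grasp point, in m); z points along the fingers, y is the direction in which the jaws open and shut (so a half turn about z gives the same grasp; the last joint's range is limited). The gripper opens to 88 mm and grips with 3 to 60 N. Pads are 19 mm wide; open, the fingers measure 130 mm over their backs; the gripper's body (78 mm by 193 mm) begins 47 mm behind the grasp point.
Start: joints at [84.918, 20.546, 0.682, 0, -70.136, -16.507], TCP at [0.248, 0.628, 0.227] pointing down, gripper open.
Joint ranges: [-176.03, 176.03], [-82.01, 121.73], [-58.28, 71.71], [-173.87, 95.51], [-174.79, -0.11], [-173.66, 173.66]. Speed limits (degrees/s): [136.94, 136.94, 172.46, 180, 180, 180].

INTERFACE

Orientations are given as [roll, pitch, yaw] about the fixed x, y, z axes, in that order (R = Rz(yaw) Ry(pitch) Rx(roll)).
In Python, from plant import status, imaging, r gives the robot as it stands.
- The arm moves only by the tool apply_moves, never from a script. Its argument "moves" is a list of rows, each a list of 6 numbers: the shift along the tool's x, y, z in units of 200 mm (1.0 is 200 mm), then the turn, a rotation vector about the tool's x, y, z in units of 90 degrees (1.0 is 90 degrees). In form: [[tx, ty, tz, rx, ry, rz], ...]. A call has 1 to 12 rows; each row is the pose to reach, as a shift and turn from the pose measured when the call began, along the tool's axes at that moment; what a row does not reach only later rows make up. A row lasts 1/8 s, in which the tool goes at most 62.5 mm and 10.7 degrees, less where a joint would pass 70% of its speed; a pose out of reach is approached as far as the arm can. A call with a number of a shift or a turn outside -1 to 1 is refused whole. A call with a gripper value outside its range is refused whole. "hand" is the closure, from -1 (fully open) to 1 (shut), set as the call begins (left out, the last holds). The fingers move at their own pace and stop on an object; "grip_force" is the grip in N (left out, the last holds). Time passes only in rows, so rows that repeat a pose let the fingers close. It gives the time, the measured TCP pose, the force and the opening at its end, in the units of the state.
- status.get_state(): the state, without advancing time (a new reading comes with each control period).
- imaging.capture(name): name is "scene" or "top" or "wrist"; returns (picture, depth): 480x640x3 uint8, blue, green, red; 480x640 float32, m along the optical axis (not along the pixel's ray), 0 where there is no reading.
- imaging.camera_info(name): a dict with "fx", "fy", "cx", "cy" (pixels), "k1" (the pictures are not rectified: a ray, as slopes to the right and down, at radius r is drawn at 1 + k1 r^2 times it, then the intrinsics apply), "T" (4x4, takes a point from camera to world coordinates). Camera axes: x right, y up, looking along -z (the intrinsics and any distortion apply to the point x, -y, -z); pixel columns grow to the right and rows downward; lengths in m; the calibration is good to about 2 mm. A picture is of the moment at which its call begins: read the wrist's pose just before it. camera_info takes no time and is no camera call; for the wrist camera it gives the pose at the moment of the call.
- r.close_job(): hands the job in, once; it reports no verdict.
The state is a dict: "time_s": time; "joints": joint angles; "qd": joint speeds; "joint_torque": joint torques, N m; "tcp_pos": TCP position; "eef_rot": TCP orientation; "contact_force": force on the tool from outside, world axes, zero at the start; "moment": the same for the moment, N m; "gripper_width": finger opening in m.
Only numpy, scipy, OpenCV 4.12 (cv2) and the standard library are available. Lean on these libraries where they do the work, as an engineer would, in place of code of your own. Each camera call takes 0.05 s, during which the arm holds its last target.

TASK

Set the grind of the bench mill: turn the ribbed adjusting ring clockwise until you feel the burrs just touch, without jamming them together, then open it again by exactly four clicks. Then push the orange lock bolt fully home towards the ring, let go, and leave the cup, jar, tape and brush where they stand.

Things in the scene. Friction and masses are not known exactly. Their poses are not given: they have to be found in the camera images.
- mill: Bench burr mill for dry samples, light grey on a dark foot plate (210 x 120 mm), fixed. Origin on the bench below the adjusting ring's axis, z up. Its flat deck, 125 mm above the bench, spans x -52 to 112 mm, y -60 to 60 mm; chute and cup lie at -x, the orange lock bolt on the deck at +x. A flange of radius 46 mm round the ring stands 10 mm above the deck.
- ring_center (a point): On the upright axis of the adjusting ring at grip height, 157 mm above the bench (fixed to the mill, never turns). The ring is a dark rubber collar 56 mm across, 136 to 169 mm above the bench, with 24 ribs all alike and no numbers; grip it from above at any yaw. A funnel inside stands up to 6 mm higher. Clockwise from above closes the mill. It starts 5 to 8 clicks open, not always in a notch.
- burr_upper (a point): Underside of the upper burr, on the ring's axis inside the mill. Turning the ring raises it 0.125 mm a click. The ring has 24 notches a turn, one click each 0.262 rad: leaving a notch takes 0.2 to 0.5 N m for the first 0.03 rad, then about 0.1 N m; half-way it reverses, the ring pulls ahead by up to 0.2 N m and drops into the next notch. Held firmly, it follows the gripper.
- burr_lower (a point): Face of the fixed lower burr, 115 mm above the bench. Gap = height of burr_upper above it: 0 at touch, 0.50 mm four clicks later, too fine to measure. The burrs touch at a notch, from which clicks count; past it a springy stop meets the ring: 0.3 N m at once, then about 6 N m per rad. 0.5 to 0.65 N m that lasts is a clear touch; 0.12 rad past (0.9 N m) they jam. Let go, it returns to that notch.
- bolt_post (a point): Grip point on the lock bolt's orange post (12 x 12 mm, 132 to 169 mm above the bench), 156 mm above the bench, on the mill's +x axis 83 mm from the ring's axis withdrawn, 75 mm home; axes as the mill's. It slides along the mill's -x. The guides beside its foot are 28 mm wide overall, 7 mm high. Its nose enters between two teeth of the ring, so it goes home only with the ring in a notch.
- lock_bolt (a joint): Slide of the lock bolt in m: 0 withdrawn, 0.008 home against its end stop. It stays where it is left; about 2.5 N of friction, a push of 5 to 10 N takes it home.
- catch_cup: Open steel cup, 60 mm across, 34 mm high, on the foot plate under the chute. Origin at the centre of its underside. Leave it.
- sample_jar: Clear sample jar with a white cap, 68 mm across, 95 mm high, on the bench beside the mill. Origin at the centre of its underside. Leave it.
- tape_roll: Roll of green tape lying flat, 90 mm across, 24 mm high. Origin at the centre of its underside. Leave it.
- brush: Cleaning brush 160 mm long with a wooden handle, lying on the bench. Origin under its middle. Leave it.

How it is judged (in metres and radians):
On the way, in this order (a step that is already met when the one before it is completed fails the run):
1. the ring is closed until the burrs touch (z of burr_upper in the frame of burr_lower below 1.5e-05 m), for 0.1 s.
2. the ring is opened by four clicks (z of burr_upper in the frame of burr_lower between 0.00046 and 0.00054 m), for 0.3 s.
3. the lock bolt is pushed home with the ring at four clicks (all of step 2 and value of joint lock_bolt above 0.0068 m), for 0.2 s.
At the end, for the whole second after the job is handed in: The ring rests in the fourth notch from burr touch (grinding gap 0.50 mm, within 0.04 mm, a third of a click), the lock bolt is home (slid in by at least 6.8 of its 8 mm), and cup, jar, tape roll and brush stand within 20 mm of where they were (all of step 3 and distance of each of catch_cup, sample_jar, tape_roll, brush from where it was at the start of the episode below 0.02 m).
It fails at once if the burrs are jammed together: the ring is wound more than 0.12 rad (0.057 mm of burr travel, about 0.9 N m) past the touch (z of burr_upper in the frame of burr_lower below -5.7e-05 m).
It fails at once if the cup, jar, tape roll or brush is knocked away by more than 30 mm (distance of any of catch_cup, sample_jar, tape_roll, brush from where it was at the start of the episode above 0.03 m).
It also fails if it takes over 72 s, if anything falls off the work surface, if the arm or the gripper's body presses on something with over 40 N, if the wrist force passes 120 N, or if a joint passes its speed limit or range.

## Working session

There is one attempt and no reset: what is moved stays moved. The work goes in short steps, Python scripts to look and compute and a tool call to move; the robot and the scene stay as the last step left them, time stands still between calls to the robot, and variables do not carry over. Pictures are saved under pics/ and viewed, and the job is handed in when it is done.

Besides the shell and the picture viewer there is one more tool, called after "Emit:" by a JSON object that holds its "api" and its "payload", one argument or row to a line. apply_moves: Moves the arm, as the interface text tells. Its arguments: {"type":"object","properties":{"moves":{"type":"array","items":{"type":"array","items":{"type":"number"}}},"hand":{"type":"number"},"grip_force":{"type":"number"}},"required":["moves"]}

```bash
mkdir -p pics; ls; python3 - <<'E'
from plant import status, imaging, r
import cv2
print(status.get_state(), r.grasp_offset)
for n in ("scene","top","wrist"):
    i=imaging.camera_info(n); print(n,i)
    p,d=imaging.capture(n); cv2.imwrite(f"pics/{n}0.png",p)
    import numpy as np; np.save(f"pics/{n}0.npy",d)
E
```

```text
pics
{'time_s': 0.0, 'joints': array([ 8.49180811e+01,  2.05914167e+01,  6.35159592e-01, -1.94869509e-02,
       -7.01354897e+01, -1.65076006e+01]), 'qd': array([-0.02819419,  0.02917215,  0.04310813, -0.17882734, -0.01772847,
        0.00576754]), 'joint_torque': array([-2.39096429e-03, -5.82713592e+01,  2.93059856e+01,  6.99760705e+00,
        6.95106952e-03, -1.64217281e-04]), 'tcp_pos': array([0.24821188, 0.62719726, 0.22563541]), 'eef_rot': array([ 1.79906829e+02, -8.50762324e-03, -2.15961489e+01]), 'contact_force': array([-0.22751897, -0.30258274, -0.68143092]), 'moment': array([-0.00618363,  0.01822689,  0.000713  ]), 'gripper_width': 0.0877761889969738} 0.0188
scene {'fx': 536.516874762371, 'fy': 536.516874762371, 'cx': 320.58612707996053, 'cy': 226.6481069135944, 'k1': 0.0069305704197384676, 'T': array([[-0.67383998, -0.52321574,  0.52171349,  1.03770047],
       [ 0.7388357 , -0.4696415 ,  0.48327908,  0.4326799 ],
       [-0.00784091,  0.71111332,  0.70303369,  0.73344817],
       [ 0.        ,  0.        ,  0.        ,  1.        ]])}
top {'fx': 590.3144713272733, 'fy': 590.3144713272733, 'cx': 315.2481554769314, 'cy': 232.6981196088191, 'k1': -0.15589971772946307, 'T': array([[-0.02195419,  0.98818657, -0.15167504,  0.40438113],
       [-0.99971   , -0.02320067, -0.00645304, -0.00719216],
       [-0.00989577,  0.15148939,  0.98840935,  1.10149701],
       [ 0.        ,  0.        ,  0.        ,  1.        ]])}
wrist {'fx': 385.39068471348236, 'fy': 385.39068471348236, 'cx': 318.96535263196085, 'cy': 234.80828812776426, 'k1': -0.06227125880074657, 'T': array([[-0.36842016,  0.90108163,  0.22873233,  0.30783727],
       [-0.92965847, -0.35744052, -0.08928272,  0.60378621],
       [ 0.00130719, -0.2455365 ,  0.96938646,  0.38333807],
       [ 0.        ,  0.        ,  0.        ,  1.        ]])}
```

View pics/scene0.png

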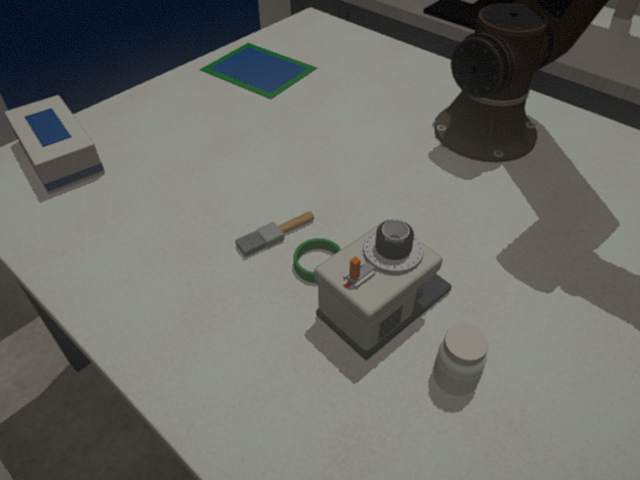

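View pics/top0.png

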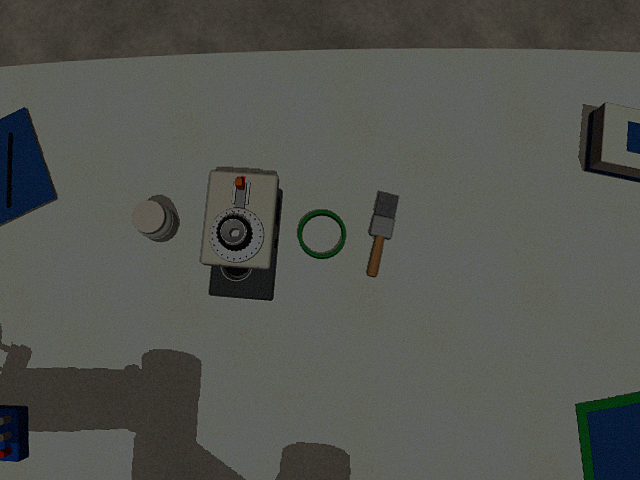

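View pics/wrist0.png

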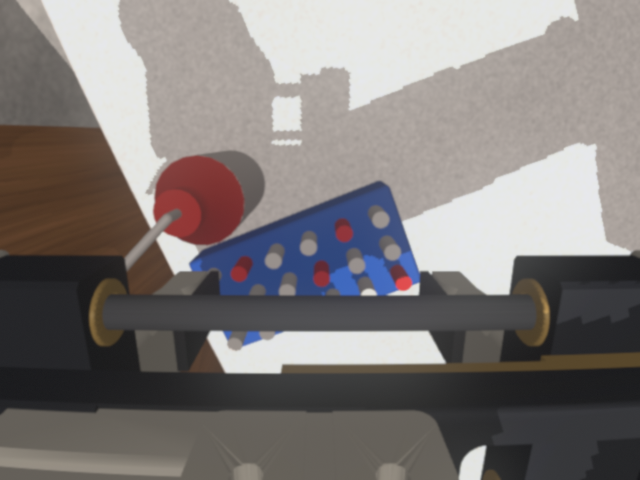

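The scene view shows the mill with its ring at about (395,240) and the orange post at about (355,268). The top view has the ring at about (236,232), the post at (240,182), the jar at (150,217) and the tape at (322,234). I'll enlarge both.

```bash
python3 - <<'E'
import cv2
p=cv2.imread("pics/top0.png")[160:310,190:340]; cv2.imwrite("pics/topc.png",cv2.resize(cv2.convertScaleAbs(p,alpha=1.8),(600,600),interpolation=cv2.INTER_CUBIC))
p=cv2.imread("pics/scene0.png")[205:365,300:500]; cv2.imwrite("pics/scenec.png",cv2.resize(cv2.convertScaleAbs(p,alpha=1.3),(750,600),interpolation=cv2.INTER_CUBIC))
E
```

```text
(no output)
```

View pics/topc.png

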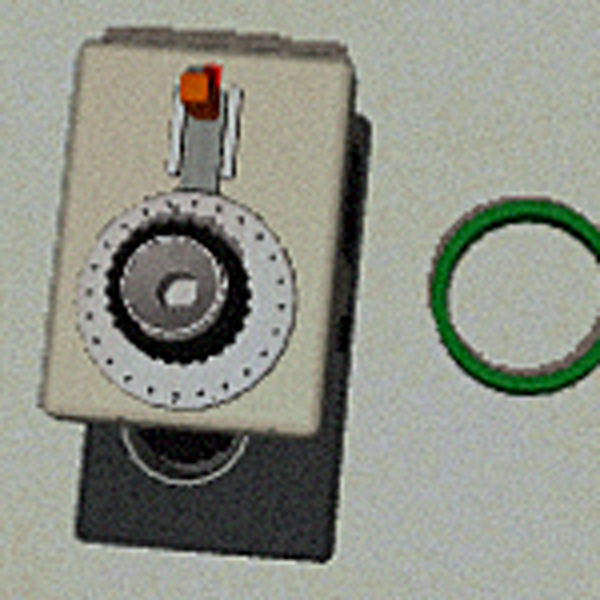

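View pics/scenec.png

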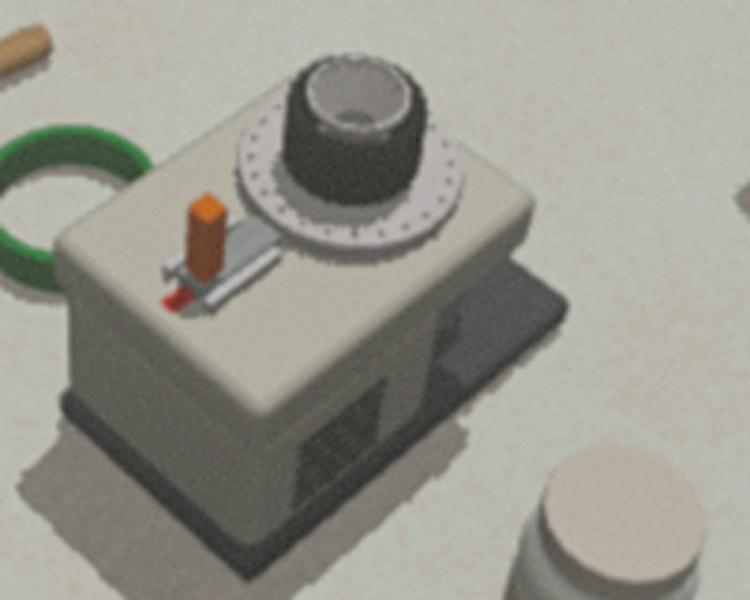

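```bash
cat > h.py <<'E'
import numpy as np, cv2
from plant import status, imaging, r
def ray(info,u,v):
    K=np.array([[info['fx'],0,info['cx']],[0,info['fy'],info['cy']],[0,0,1]])
    q=cv2.undistortPoints(np.array([[[u,v]]],float),K,np.array([info['k1'],0,0,0.]))[0,0]
    T=info['T']; return T[:3,3], T[:3,:3]@np.array([q[0],-q[1],-1])
def onplane(info,u,v,z):
    o,d=ray(info,u,v); return o+d*(z-o[2])/d[2]
E
python3 - <<'E'
from h import *
t=imaging.camera_info('top'); s=imaging.camera_info('scene')
f=lambda i,u,v,z: print(np.round(onplane(i,u,v,z)[:3],4))
f(t,190+172/4,160+287/4,.175); f(t,190+188/4,160+300/4,.135); f(t,190+195/4,160+86/4,.169)
f(s,300+359/3.75,205+95/3.75,.175); f(s,300+208/3.75,205+207/3.75,.169)
# deck edges in top: left and right edges direction
for u,v in [(83,45),(42,408),(352,50),(318,428)]: f(t,190+u/4,160+v/4,.125)
print('jar,tape')
f(t,150,217,.095); f(t,322,234,.02); f(t,383,200,.02)
E
```

```text
[0.5512 0.13   0.175 ]
[0.5519 0.1292 0.135 ]
[0.6347 0.1216 0.169 ]
[0.5553 0.1361 0.175 ]
[0.6356 0.1264 0.169 ]
[0.6651 0.1761 0.125 ]
[0.5091 0.1924 0.125 ]
[0.6595 0.0604 0.125 ]
[0.4983 0.0765 0.125 ]
jar,tape
[0.5936 0.2894 0.095 ]
[ 0.5676 -0.0126  0.02  ]
[ 0.6293 -0.1283  0.02  ]
```

Emit:
{"api": "apply_moves", "payload": {
  "moves": [
    [0.19,0.14,-0.1,0,0,0],
    [0.45,0.34,-0.18,0,0,0],
    [0.72,0.55,-0.18,0,0,0],
    [0.98,0.75,-0.18,0,0,0]
  ],
  "hand": -1,
  "grip_force": 30
}}

```text
time_s: 0.65
tcp_pos: [0.3688, 0.4259, 0.2622]
eef_rot: [179.9, -0.0, -21.6]
contact_force: [1.9, -0.4, 0.6]
gripper_width: 0.0874
```

Emit:
{"api": "apply_moves", "payload": {
  "moves": [
    [0.25,0.2,0,0,0,0],
    [0.5,0.38,0,0,0,0],
    [0.75,0.57,0,0,0,0],
    [0.95,0.72,0,0,0,0],
    [0.95,0.72,0,0,0,0]
  ]
}}

```text
time_s: 1.27
tcp_pos: [0.4936, 0.2192, 0.2621]
eef_rot: [179.9, 0.0, -21.8]
contact_force: [-0.3, 0.9, -0.0]
gripper_width: 0.0875
```

```bash
cat >> h.py <<'E'
from scipy.spatial.transform import Rotation as Ro
def delta(p):
    s=status.get_state(); R=Ro.from_euler('xyz',s['eef_rot'],degrees=True).as_matrix()
    d=R.T@(np.array(p)-s['tcp_pos']); return d/0.2
def show():
    s=status.get_state()
    for k in ('time_s','joints','tcp_pos','eef_rot','contact_force','moment','gripper_width'): print(k,np.round(s[k],4))
E
python3 - <<'E'
from h import *
show(); print(delta([.552,.131,.25]))
E
```

```text
time_s 1.275
joints [ 4.47679e+01  6.57650e+00 -1.31379e+01  3.49000e-02 -7.03679e+01
  2.34039e+01]
tcp_pos [0.4936 0.2192 0.2621]
eef_rot [ 1.799114e+02  2.500000e-03 -2.181640e+01]
contact_force [-0.336   0.943  -0.0321]
moment [ 0.0436  0.0178 -0.0259]
gripper_width 0.0875
[0.43480924 0.30082087 0.06106532]
```

Emit:
{"api": "apply_moves", "payload": {
  "moves": [
    [0.22,0.15,0,0,0,0],
    [0.43,0.3,0.06,0,0,0],
    [0.43,0.3,0.06,0,0,0],
    [0.43,0.3,0.06,0,0,0]
  ]
}}

```text
time_s: 1.78
tcp_pos: [0.551, 0.1318, 0.25]
eef_rot: [179.9, 0.0, -21.8]
contact_force: [-0.1, 0.5, 0.1]
gripper_width: 0.0878
```

```bash
python3 - <<'E'
from h import *
show()
i=imaging.camera_info('wrist');p,d=imaging.capture('wrist'); np.save('pics/w1.npy',d); cv2.imwrite('pics/w1.png',p)
import pickle; pickle.dump(i,open('pics/w1.pkl','wb'))
E
```

```text
time_s 1.775
joints [ 3.32663e+01  9.57320e+00 -1.11640e+01  4.25000e-02 -6.93682e+01
  3.48733e+01]
tcp_pos [0.551  0.1318 0.25  ]
eef_rot [ 1.798909e+02  2.760000e-02 -2.184540e+01]
contact_force [-0.103   0.5191  0.13  ]
moment [-0.0188  0.0022  0.025 ]
gripper_width 0.0878
```

View pics/w1.png

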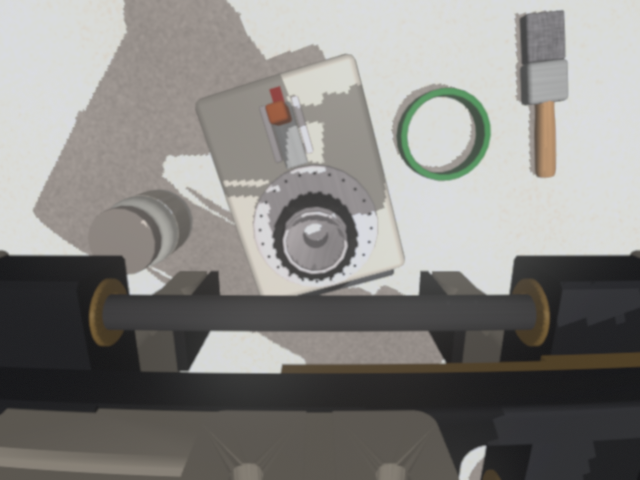

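```bash
python3 - <<'E'
import cv2
p=cv2.imread("pics/w1.png")[80:300,200:420]; cv2.imwrite("pics/w1c.png",cv2.resize(p,(600,600),interpolation=cv2.INTER_CUBIC))
E
```

```text
(no output)
```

View pics/w1c.png

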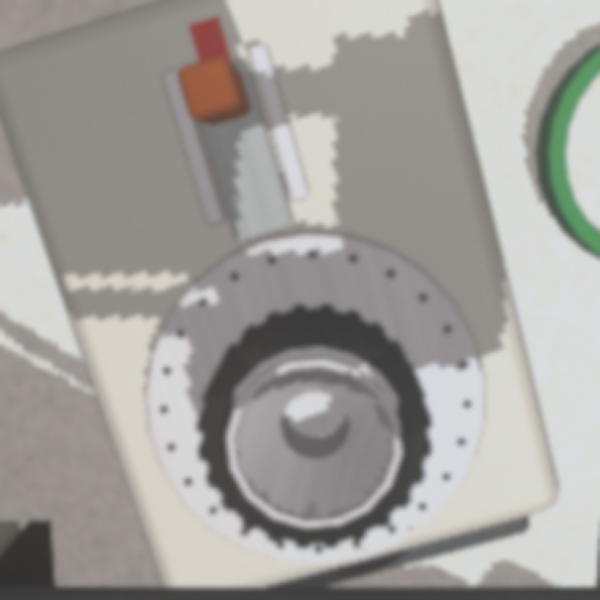

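```bash
python3 - <<'E'
from h import *
import pickle; i=pickle.load(open('pics/w1.pkl','rb'))
k=220/600
for u,v,z in [(314,440,.175),(316,397,.135),(209,87,.169)]: print(onplane(i,200+u*k,80+v*k,z))
E
```

```text
[0.5526503  0.13348107 0.175     ]
[0.5534677  0.13291972 0.135     ]
[0.63360867 0.12551888 0.169     ]
```

```bash
python3 - <<'E'
from h import *
print(delta([.553,.1325,.18]),delta([.553,.1325,.1395]))
E
```

```text
[ 0.0090762  -0.00548863  0.35129506] [ 0.00909231 -0.00577415  0.55379485]
```

Emit:
{"api": "apply_moves", "payload": {
  "moves": [
    [0.009,-0.006,0.2,0,0,0],
    [0.009,-0.006,0.36,0,0,0],
    [0.009,-0.006,0.48,0,0,0],
    [0.009,-0.006,0.553,0,0,0],
    [0.009,-0.006,0.553,0,0,0],
    [0.009,-0.006,0.553,0,0,0]
  ]
}}

```text
time_s: 2.58
tcp_pos: [0.5536, 0.1332, 0.1408]
eef_rot: [180.0, -0.1, -21.7]
contact_force: [-0.7, -0.6, 0.1]
gripper_width: 0.0873
```

```bash
python3 - <<'E'
from h import *
show()
p,d=imaging.capture('scene');cv2.imwrite('pics/s2.png',cv2.resize(p[150:390,250:570],(800,600)))
E
```

```text
time_s 2.575
joints [ 33.2585  14.7471 -19.6595   0.0766 -55.5675  34.9551]
tcp_pos [0.5536 0.1332 0.1408]
eef_rot [ 1.799851e+02 -6.670000e-02 -2.174310e+01]
contact_force [-0.6582 -0.5884  0.1431]
moment [-0.0148 -0.0117 -0.0183]
gripper_width 0.0873
```

View pics/s2.png

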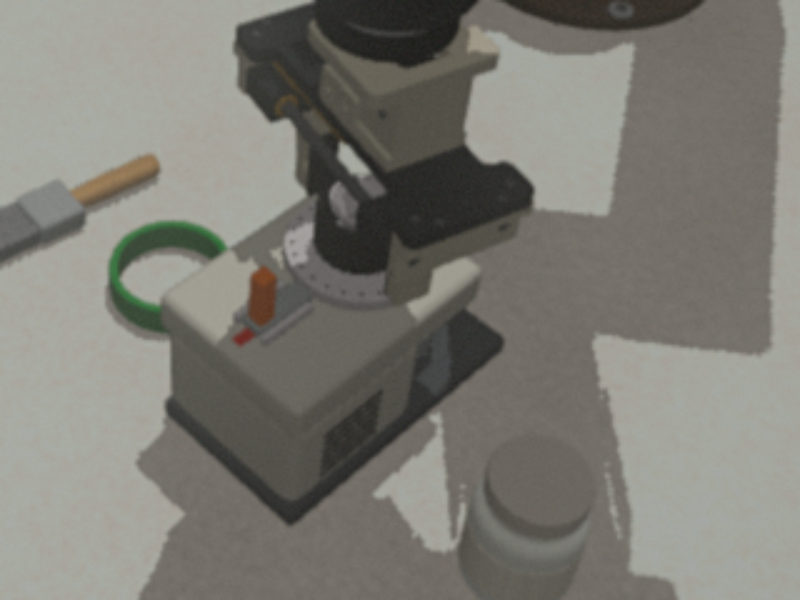

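The fingers straddle the ring and the post is clear. I'll close.

Emit:
{"api": "apply_moves", "payload": {
  "moves": [
    [0,0,0,0,0,0],
    [0,0,0,0,0,0],
    [0,0,0,0,0,0],
    [0,0,0,0,0,0],
    [0,0,0,0,0,0],
    [0,0,0,0,0,0]
  ],
  "hand": 1,
  "grip_force": 30
}}

```text
time_s: 3.38
tcp_pos: [0.5537, 0.1332, 0.141]
eef_rot: [-180.0, -0.1, -21.8]
contact_force: [0.9, 0.9, 0.2]
gripper_width: 0.0558
```

```bash
python3 - <<'E'
from h import *
show()
E
```

```text
time_s 3.375
joints [ 33.2494  14.7337 -19.6491   0.0713 -55.5581  34.9546]
tcp_pos [0.5537 0.1332 0.141 ]
eef_rot [-1.799853e+02 -8.210000e-02 -2.175570e+01]
contact_force [0.8957 0.9151 0.1791]
moment [ 0.3919 -0.0099 -0.0498]
gripper_width 0.0558
```

Emit:
{"api": "apply_moves", "payload": {
  "moves": [
    [0,0,0,0,0,0.07],
    [0,0,0,0,0,0.14],
    [0,0,0,0,0,0.21],
    [0,0,0,0,0,0.28],
    [0,0,0,0,0,0.33],
    [0,0,0,0,0,0.33],
    [0,0,0,0,0,0.33]
  ]
}}

```text
time_s: 4.25
tcp_pos: [0.5535, 0.133, 0.141]
eef_rot: [-180.0, -0.1, -51.4]
contact_force: [-1.3, 0.1, 2.8]
gripper_width: 0.0554
```

```bash
python3 - <<'E'
from h import *
show()
E
```

```text
time_s 4.25
joints [ 33.24    14.7276 -19.6594   0.0771 -55.5861   5.3503]
tcp_pos [0.5535 0.133  0.141 ]
eef_rot [-1.799792e+02 -6.580000e-02 -5.136610e+01]
contact_force [-1.2638  0.1075  2.7766]
moment [-0.3038  0.5396 -0.1003]
gripper_width 0.0554
```

Emit:
{"api": "apply_moves", "payload": {
  "moves": [
    [0,0,0,0,0,0.06],
    [0,0,0,0,0,0.11],
    [0,0,0,0,0,0.16],
    [0,0,0,0,0,0.16],
    [0,0,0,0,0,0.16]
  ]
}}

```text
time_s: 4.88
tcp_pos: [0.5534, 0.1329, 0.141]
eef_rot: [-180.0, -0.1, -65.6]
contact_force: [-1.6, 0.1, 2.3]
gripper_width: 0.0551
```

```bash
cat > m.py <<'E'
from h import *
s=status.get_state()
print(np.round([s['time_s'],s['eef_rot'][2],s['moment'][2],s['joints'][5],s['joint_torque'][5]],3),np.round(s['tcp_pos'],4),np.round(s['contact_force'],1))
E
python3 m.py
```

```text
[  4.875 -65.641  -0.104  -8.925   0.08 ] [0.5534 0.1329 0.141 ] [-1.6  0.1  2.3]
```

Emit:
{"api": "apply_moves", "payload": {
  "moves": [
    [0,0,0,0,0,0.035],
    [0,0,0,0,0,0.035],
    [0,0,0,0,0,0.035]
  ]
}}

```text
time_s: 5.25
tcp_pos: [0.5533, 0.1328, 0.1409]
eef_rot: [-180.0, -0.1, -68.7]
contact_force: [-1.5, -0.4, 2.8]
gripper_width: 0.0555
```

```bash
python3 m.py
```

```text
[ 5.2500e+00 -6.8689e+01  6.4000e-02 -1.1970e+01 -1.0900e-01] [0.5533 0.1328 0.1409] [-1.5 -0.4  2.8]
```

Emit:
{"api": "apply_moves", "payload": {
  "moves": [
    [0,0,0,0,0,0.035],
    [0,0,0,0,0,0.035],
    [0,0,0,0,0,0.035]
  ]
}}

```text
time_s: 5.62
tcp_pos: [0.5533, 0.1329, 0.141]
eef_rot: [-180.0, -0.1, -71.8]
contact_force: [-2.2, -1.0, 2.6]
gripper_width: 0.0555
```

```bash
python3 m.py
```

```text
[ 5.625e+00 -7.175e+01  2.500e-02 -1.503e+01 -4.600e-02] [0.5533 0.1329 0.141 ] [-2.2 -1.   2.6]
```

Emit:
{"api": "apply_moves", "payload": {
  "moves": [
    [0,0,0,0,0,0.035],
    [0,0,0,0,0,0.035],
    [0,0,0,0,0,0.035]
  ]
}}

```text
time_s: 6.0
tcp_pos: [0.5533, 0.1328, 0.1409]
eef_rot: [-180.0, -0.1, -74.8]
contact_force: [-1.7, -0.8, 3.1]
gripper_width: 0.0557
```

```bash
python3 m.py
```

```text
[ 6.0000e+00 -7.4816e+01 -4.5000e-02 -1.8096e+01  2.8000e-02] [0.5533 0.1328 0.1409] [-1.7 -0.8  3.1]
```

Emit:
{"api": "apply_moves", "payload": {
  "moves": [
    [0,0,0,0,0,0.035],
    [0,0,0,0,0,0.035],
    [0,0,0,0,0,0.035]
  ]
}}

```text
time_s: 6.38
tcp_pos: [0.5532, 0.1328, 0.141]
eef_rot: [-180.0, -0.1, -77.9]
contact_force: [-2.2, 0.0, 2.8]
gripper_width: 0.0554
```

```bash
python3 m.py
```

```text
[ 6.3750e+00 -7.7879e+01 -2.7000e-02 -2.1159e+01  2.8000e-02] [0.5532 0.1328 0.141 ] [-2.2  0.   2.8]
```

Emit:
{"api": "apply_moves", "payload": {
  "moves": [
    [0,0,0,0,0,0.035],
    [0,0,0,0,0,0.035],
    [0,0,0,0,0,0.035]
  ]
}}

```text
time_s: 6.75
tcp_pos: [0.5532, 0.1328, 0.1409]
eef_rot: [-180.0, -0.1, -80.9]
contact_force: [-1.9, 0.5, 3.6]
gripper_width: 0.0556
```

```bash
python3 m.py
```

```text
[ 6.7500e+00 -8.0937e+01 -5.0000e-02 -2.4216e+01  3.6000e-02] [0.5532 0.1328 0.1409] [-1.9  0.5  3.6]
```

Emit:
{"api": "apply_moves", "payload": {
  "moves": [
    [0,0,0,0,0,0.035],
    [0,0,0,0,0,0.035],
    [0,0,0,0,0,0.035]
  ]
}}

```text
time_s: 7.12
tcp_pos: [0.5532, 0.1328, 0.1409]
eef_rot: [-180.0, -0.1, -84.0]
contact_force: [-2.9, -0.3, 4.4]
gripper_width: 0.0556
```

```bash
python3 m.py
```

```text
[ 7.1250e+00 -8.3998e+01  4.7000e-02 -2.7278e+01 -8.0000e-02] [0.5532 0.1328 0.1409] [-2.9 -0.3  4.4]
```

Emit:
{"api": "apply_moves", "payload": {
  "moves": [
    [0,0,0,0,0,0.035],
    [0,0,0,0,0,0.035],
    [0,0,0,0,0,0.035]
  ]
}}

```text
time_s: 7.5
tcp_pos: [0.5531, 0.1328, 0.1409]
eef_rot: [-180.0, -0.1, -87.1]
contact_force: [-2.6, 0.1, 2.8]
gripper_width: 0.0556
```

```bash
python3 m.py
```

```text
[ 7.5000e+00 -8.7066e+01  5.0000e-02 -3.0341e+01 -2.1000e-02] [0.5531 0.1328 0.1409] [-2.6  0.1  2.8]
```

Emit:
{"api": "apply_moves", "payload": {
  "moves": [
    [0,0,0,0,0,0.05],
    [0,0,0,0,0,0.09],
    [0,0,0,0,0,0.09],
    [0,0,0,0,0,0.09]
  ]
}}

```text
time_s: 8.0
tcp_pos: [0.5531, 0.1328, 0.1409]
eef_rot: [-180.0, -0.0, -95.1]
contact_force: [-2.8, 0.0, 3.2]
gripper_width: 0.0556
```

```bash
python3 m.py
```

```text
[  8.    -95.083  -0.362 -38.352   0.345] [0.5531 0.1328 0.1409] [-2.8  0.   3.2]
```

Emit:
{"api": "apply_moves", "payload": {
  "moves": [
    [0,0,0,0,0,0.035],
    [0,0,0,0,0,0.035],
    [0,0,0,0,0,0.035],
    [0,0,0,0,0,0.035]
  ]
}}

```text
time_s: 8.5
tcp_pos: [0.5529, 0.1328, 0.1409]
eef_rot: [-180.0, -0.0, -98.2]
contact_force: [-3.3, 0.7, 3.7]
gripper_width: 0.0557
```

```bash
python3 m.py
```

```text
[  8.5   -98.169   0.406 -41.443  -0.387] [0.5529 0.1328 0.1409] [-3.3  0.7  3.7]
```

Emit:
{"api": "apply_moves", "payload": {
  "moves": [
    [0,0,0,0,0,0.02],
    [0,0,0,0,0,0.02],
    [0,0,0,0,0,0.02],
    [0,0,0,0,0,0.02]
  ]
}}

```text
time_s: 9.0
tcp_pos: [0.553, 0.1329, 0.1409]
eef_rot: [-180.0, -0.0, -100.0]
contact_force: [-4.0, -0.0, 4.0]
gripper_width: 0.0553
```

```bash
python3 m.py
```

```text
[ 9.0000e+00 -9.9968e+01 -2.0000e-02 -4.3240e+01 -1.2000e-02] [0.553  0.1329 0.1409] [-4. -0.  4.]
```

Emit:
{"api": "apply_moves", "payload": {
  "moves": [
    [0,0,0,0,0,0.06],
    [0,0,0,0,0,0.11],
    [0,0,0,0,0,0.11],
    [0,0,0,0,0,0.11]
  ]
}}

```text
time_s: 9.5
tcp_pos: [0.5529, 0.1329, 0.1409]
eef_rot: [-180.0, -0.0, -109.8]
contact_force: [-4.6, 2.3, 4.6]
gripper_width: 0.0555
```

```bash
python3 m.py
```

```text
[ 9.50000e+00 -1.09777e+02 -8.50000e-02 -5.30420e+01  3.60000e-02] [0.5529 0.1329 0.1409] [-4.6  2.3  4.6]
```

Emit:
{"api": "apply_moves", "payload": {
  "moves": [
    [0,0,0,0,0,0.035],
    [0,0,0,0,0,0.035],
    [0,0,0,0,0,0.035],
    [0,0,0,0,0,0.035]
  ]
}}

```text
time_s: 10.0
tcp_pos: [0.5528, 0.1329, 0.1409]
eef_rot: [-180.0, -0.0, -112.9]
contact_force: [-4.4, 1.3, 4.8]
gripper_width: 0.0554
```

```bash
python3 m.py
```

```text
[  10.    -112.867    0.216  -56.135   -0.209] [0.5528 0.1329 0.1409] [-4.4  1.3  4.8]
```

Emit:
{"api": "apply_moves", "payload": {
  "moves": [
    [0,0,0,0,0,0.02],
    [0,0,0,0,0,0.02],
    [0,0,0,0,0,0.02],
    [0,0,0,0,0,0.02]
  ]
}}

```text
time_s: 10.5
tcp_pos: [0.5528, 0.1329, 0.1409]
eef_rot: [-180.0, -0.0, -114.6]
contact_force: [-5.4, 1.1, 4.3]
gripper_width: 0.0556
```

```bash
python3 m.py
```

```text
[ 1.05000e+01 -1.14649e+02  2.00000e-03 -5.79180e+01 -6.00000e-02] [0.5528 0.1329 0.1409] [-5.4  1.1  4.3]
```

Emit:
{"api": "apply_moves", "payload": {
  "moves": [
    [0,0,0,0,0,0.06],
    [0,0,0,0,0,0.11],
    [0,0,0,0,0,0.11],
    [0,0,0,0,0,0.11]
  ]
}}

```text
time_s: 11.0
tcp_pos: [0.5527, 0.1329, 0.1409]
eef_rot: [180.0, -0.0, -124.6]
contact_force: [-5.2, 1.5, 4.6]
gripper_width: 0.0553
```

```bash
python3 m.py
```

```text
[ 1.1000e+01 -1.2456e+02 -6.9000e-02 -6.7820e+01  5.8000e-02] [0.5527 0.1329 0.1409] [-5.2  1.5  4.6]
```

Emit:
{"api": "apply_moves", "payload": {
  "moves": [
    [0,0,0,0,0,0.035],
    [0,0,0,0,0,0.035],
    [0,0,0,0,0,0.035],
    [0,0,0,0,0,0.035]
  ]
}}

```text
time_s: 11.5
tcp_pos: [0.5527, 0.133, 0.141]
eef_rot: [180.0, -0.0, -127.7]
contact_force: [-4.9, 1.2, 5.0]
gripper_width: 0.0555
```

```bash
python3 m.py
```

```text
[  11.5   -127.685    0.159  -70.949   -0.173] [0.5527 0.133  0.141 ] [-4.9  1.2  5. ]
```

Emit:
{"api": "apply_moves", "payload": {
  "moves": [
    [0,0,0,0,0,0.02],
    [0,0,0,0,0,0.02],
    [0,0,0,0,0,0.02],
    [0,0,0,0,0,0.02]
  ]
}}

```text
time_s: 12.0
tcp_pos: [0.5526, 0.1329, 0.1409]
eef_rot: [180.0, -0.0, -129.5]
contact_force: [-5.2, 0.9, 4.1]
gripper_width: 0.0554
```

```bash
python3 m.py
```

```text
[ 1.20000e+01 -1.29463e+02 -1.80000e-02 -7.27240e+01 -3.60000e-02] [0.5526 0.1329 0.1409] [-5.2  0.9  4.1]
```

Emit:
{"api": "apply_moves", "payload": {
  "moves": [
    [0,0,0,0,0,0.06],
    [0,0,0,0,0,0.11],
    [0,0,0,0,0,0.11],
    [0,0,0,0,0,0.11]
  ]
}}

```text
time_s: 12.5
tcp_pos: [0.5526, 0.1331, 0.1409]
eef_rot: [180.0, -0.0, -139.3]
contact_force: [-4.7, 1.2, 5.1]
gripper_width: 0.056
```

```bash
python3 m.py
```

```text
[ 1.25000e+01 -1.39349e+02 -9.50000e-02 -8.26070e+01  4.50000e-02] [0.5526 0.1331 0.1409] [-4.7  1.2  5.1]
```

Emit:
{"api": "apply_moves", "payload": {
  "moves": [
    [0,0,0,0,0,0.035],
    [0,0,0,0,0,0.035],
    [0,0,0,0,0,0.035],
    [0,0,0,0,0,0.035]
  ]
}}

```text
time_s: 13.0
tcp_pos: [0.5525, 0.1331, 0.1409]
eef_rot: [180.0, -0.0, -142.5]
contact_force: [-5.2, 1.2, 4.5]
gripper_width: 0.0556
```

```bash
python3 m.py
```

```text
[  13.    -142.462    0.172  -85.725   -0.167] [0.5525 0.1331 0.1409] [-5.2  1.2  4.5]
```

Emit:
{"api": "apply_moves", "payload": {
  "moves": [
    [0,0,0,0,0,0.02],
    [0,0,0,0,0,0.02],
    [0,0,0,0,0,0.02],
    [0,0,0,0,0,0.02]
  ]
}}

```text
time_s: 13.5
tcp_pos: [0.5525, 0.1332, 0.1409]
eef_rot: [180.0, -0.0, -144.2]
contact_force: [-5.0, 1.1, 4.5]
gripper_width: 0.0554
```

```bash
python3 m.py
```

```text
[  13.5   -144.189    0.4    -87.462   -0.463] [0.5525 0.1332 0.1409] [-5.   1.1  4.5]
```

Emit:
{"api": "apply_moves", "payload": {
  "moves": [
    [0,0,0,0,0,0.015],
    [0,0,0,0,0,0.015],
    [0,0,0,0,0,0.015],
    [0,0,0,0,0,0.015]
  ]
}}

```text
time_s: 14.0
tcp_pos: [0.5525, 0.1332, 0.1409]
eef_rot: [-180.0, -0.0, -145.5]
contact_force: [-5.0, 0.9, 4.1]
gripper_width: 0.0556
```

```bash
python3 m.py
```

```text
[  14.    -145.465    0.555  -88.748   -0.543] [0.5525 0.1332 0.1409] [-5.   0.9  4.1]
```

The 0.55 N m has lasted, rising about 5.4 N m/rad, so this is a clear touch, with the touch notch near yaw -142.7°. I'll open by 60° to yaw -82.7°.

Emit:
{"api": "apply_moves", "payload": {
  "moves": [
    [0,0,0,0,0,-0.08],
    [0,0,0,0,0,-0.17],
    [0,0,0,0,0,-0.26],
    [0,0,0,0,0,-0.35],
    [0,0,0,0,0,-0.44],
    [0,0,0,0,0,-0.53],
    [0,0,0,0,0,-0.62],
    [0,0,0,0,0,-0.697],
    [0,0,0,0,0,-0.697],
    [0,0,0,0,0,-0.697],
    [0,0,0,0,0,-0.697]
  ]
}}

```text
time_s: 15.38
tcp_pos: [0.5531, 0.1329, 0.141]
eef_rot: [-180.0, -0.0, -82.8]
contact_force: [3.2, -4.9, -0.8]
gripper_width: 0.0553
```

```bash
python3 m.py
```

```text
[ 15.375 -82.81    0.171 -26.096  -0.178] [0.5531 0.1329 0.141 ] [ 3.2 -4.9 -0.8]
```

Emit:
{"api": "apply_moves", "payload": {
  "moves": [
    [0,0,0,0,0,-0.012],
    [0,0,0,0,0,-0.012],
    [0,0,0,0,0,-0.012]
  ]
}}

```text
time_s: 15.75
tcp_pos: [0.5531, 0.1328, 0.141]
eef_rot: [-180.0, -0.1, -81.7]
contact_force: [1.4, -3.2, -0.1]
gripper_width: 0.0555
```

```bash
python3 m.py
```

```text
[ 1.5750e+01 -8.1741e+01  3.1000e-02 -2.5029e+01 -2.0000e-02] [0.5531 0.1328 0.141 ] [ 1.4 -3.2 -0.1]
```

Emit:
{"api": "apply_moves", "payload": {
  "moves": [
    [0,0,0,0,0,0],
    [0,0,0,0,0,0],
    [0,0,0,0,0,0],
    [0,0,0,0,0,0],
    [0,0,0,0,0,0],
    [0,0,0,0,0,0]
  ],
  "hand": -0.6
}}

```text
time_s: 16.5
tcp_pos: [0.5531, 0.1329, 0.1409]
eef_rot: [-180.0, -0.1, -81.7]
contact_force: [-0.5, 0.6, -0.4]
gripper_width: 0.0701
```

```bash
python3 m.py
```

```text
[ 1.6500e+01 -8.1745e+01 -2.1000e-02 -2.5033e+01 -0.0000e+00] [0.5531 0.1329 0.1409] [-0.5  0.6 -0.4]
```

Emit:
{"api": "apply_moves", "payload": {
  "moves": [
    [0,0,-0.08,0,0,0],
    [0,0,-0.25,0,0,0],
    [0,0,-0.45,0,0,0.1],
    [0,0,-0.45,0,0,0],
    [0,0,-0.45,0,0,0]
  ]
}}

```text
time_s: 17.12
tcp_pos: [0.5533, 0.1331, 0.2323]
eef_rot: [-179.9, -0.0, -81.8]
contact_force: [0.9, -0.4, -0.4]
gripper_width: 0.0697
```

```bash
python3 - <<'E'
from h import *
show()
R=Ro.from_euler('xyz',status.get_state()['eef_rot'],degrees=True); T=Ro.from_euler('xyz',[180,0,-6],degrees=True)
print((R.inv()*T).as_rotvec(degrees=True)/90, delta([.634,.1245,.235]))
E
```

```text
time_s 17.125
joints [ 3.32568e+01  1.03322e+01 -1.25732e+01  5.78000e-02 -6.70016e+01
 -2.50497e+01]
tcp_pos [0.5533 0.1331 0.2323]
eef_rot [-1.798932e+02 -8.800000e-03 -8.177040e+01]
contact_force [ 0.9271 -0.4403 -0.3849]
moment [0.0572 0.0176 0.0036]
gripper_width 0.0697
[-0.0009432  -0.00086773 -0.84189323] [ 0.10011643 -0.39333389 -0.01253021]
```

Emit:
{"api": "apply_moves", "payload": {
  "moves": [
    [0.02,-0.06,-0.02,0,0,-0.11],
    [0.04,-0.13,-0.02,0,0,-0.22],
    [0.06,-0.2,-0.02,0,0,-0.33],
    [0.08,-0.27,-0.02,0,0,-0.44],
    [0.1,-0.34,-0.02,0,0,-0.55],
    [0.1,-0.39,-0.02,0,0,-0.66],
    [0.1,-0.398,-0.02,0,0,-0.77],
    [0.1,-0.398,-0.02,0,0,-0.84],
    [0.1,-0.398,-0.02,0,0,-0.84],
    [0.1,-0.398,-0.02,0,0,-0.84]
  ],
  "hand": -0.1
}}

```text
time_s: 18.38
tcp_pos: [0.6348, 0.1246, 0.2364]
eef_rot: [-180.0, -0.1, -6.4]
contact_force: [0.2, 0.0, 0.6]
gripper_width: 0.0481
```

```bash
python3 - <<'E'
from h import *
show()
i=imaging.camera_info('wrist');p,d=imaging.capture('wrist'); cv2.imwrite('pics/w3.png',p)
import pickle; pickle.dump(i,open('pics/w3.pkl','wb'))
E
```

```text
time_s 18.375
joints [ 2.83818e+01  1.75484e+01 -2.39470e+00  4.57000e-02 -6.99876e+01
  5.52205e+01]
tcp_pos [0.6348 0.1246 0.2364]
eef_rot [-1.799958e+02 -8.140000e-02 -6.382100e+00]
contact_force [0.2041 0.008  0.6014]
moment [-0.032   0.0455  0.0088]
gripper_width 0.0481
```

View pics/w3.png

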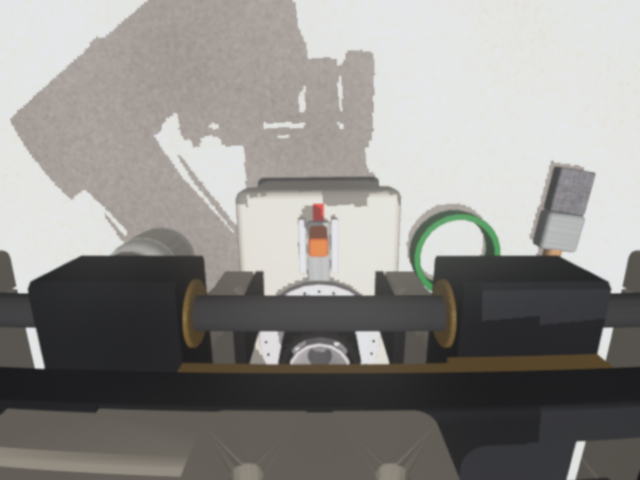

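```bash
python3 - <<'E'
from h import *
import pickle; i=pickle.load(open('pics/w3.pkl','rb'))
p=onplane(i,318,247,.169); print(p, delta([p[0],p[1],.1385]))
E
```

```text
[0.63444367 0.1256521  0.169     ] [-0.00314592 -0.00479691  0.48979422]
```

The post top is at (318,247), centred between the fingers and aligned with the jaws. I'll descend, then close gently.

Emit:
{"api": "apply_moves", "payload": {
  "moves": [
    [0,-0.003,0.15,0,0,0],
    [0,-0.003,0.3,0,0,0],
    [0,-0.003,0.42,0,0,0],
    [0,-0.003,0.485,0,0,0],
    [0,-0.003,0.485,0,0,0],
    [0,-0.003,0.485,0,0,0]
  ]
}}

```text
time_s: 19.18
tcp_pos: [0.6357, 0.1254, 0.1406]
eef_rot: [-180.0, -0.2, -6.4]
contact_force: [-0.0, -0.3, 0.3]
gripper_width: 0.0482
```

Emit:
{"api": "apply_moves", "payload": {
  "moves": [
    [0,0,0,0,0,0],
    [0,0,0,0,0,0],
    [0,0,0,0,0,0],
    [0,0,0,0,0,0],
    [0,0,0,0,0,0],
    [0,0,0,0,0,0]
  ],
  "hand": 1,
  "grip_force": 15
}}

```text
time_s: 19.92
tcp_pos: [0.6357, 0.1252, 0.1407]
eef_rot: [-180.0, -0.2, -6.4]
contact_force: [-0.2, -2.6, 1.1]
gripper_width: 0.0121
```

```bash
python3 -c "
from h import *
show()"
```

```text
time_s 19.925
joints [ 28.4121  21.5356  -9.6354   0.0936 -58.6776  55.1892]
tcp_pos [0.6357 0.1252 0.1407]
eef_rot [-1.799794e+02 -1.700000e-01 -6.350200e+00]
contact_force [-0.2412 -2.6461  1.1081]
moment [-0.6765  0.1196  0.0502]
gripper_width 0.0121
```

Emit:
{"api": "apply_moves", "payload": {
  "moves": [
    [-0.01,0,0,0,0,0],
    [-0.02,0,0,0,0,0],
    [-0.03,0,0,0,0,0],
    [-0.038,0,0,0,0,0],
    [-0.038,0,0,0,0,0]
  ]
}}

```text
time_s: 20.55
tcp_pos: [0.6279, 0.126, 0.1407]
eef_rot: [-180.0, -0.2, -6.3]
contact_force: [1.9, -2.5, -0.5]
gripper_width: 0.0115
```

```bash
python3 m.py
```

```text
[ 2.055e+01 -6.348e+00  1.600e-02  5.478e+01 -7.700e-02] [0.6279 0.126  0.1407] [ 1.9 -2.5 -0.5]
```

Emit:
{"api": "apply_moves", "payload": {
  "moves": [
    [-0.005,0,0,0,0,0],
    [-0.008,0,0,0,0,0],
    [-0.008,0,0,0,0,0]
  ]
}}

```text
time_s: 20.92
tcp_pos: [0.6276, 0.1261, 0.1407]
eef_rot: [-180.0, -0.3, -6.3]
contact_force: [7.4, -4.0, -4.7]
gripper_width: 0.0116
```

```bash
python3 m.py
```

```text
[ 2.0925e+01 -6.3440e+00  2.6000e-02  5.4692e+01 -6.7000e-02] [0.6276 0.1261 0.1407] [ 7.4 -4.  -4.7]
```

The bolt stopped after 8.1 mm with 7.4 N against its end stop. I'll release and lift.

Emit:
{"api": "apply_moves", "payload": {
  "moves": [
    [0,0,0,0,0,0],
    [0,0,0,0,0,0],
    [0,0,0,0,0,0],
    [0,0,0,0,0,0]
  ],
  "hand": -0.1
}}

```text
time_s: 21.42
tcp_pos: [0.6275, 0.1262, 0.1407]
eef_rot: [-180.0, -0.3, -6.3]
contact_force: [-0.1, 0.7, 0.2]
gripper_width: 0.0451
```

Emit:
{"api": "apply_moves", "payload": {
  "moves": [
    [0,0,-0.1,0,0,0],
    [0,0,-0.3,0,0,0],
    [0,0,-0.5,0,0,0],
    [0,0,-0.5,0,0,0]
  ]
}}

```text
time_s: 21.92
tcp_pos: [0.6287, 0.1268, 0.2448]
eef_rot: [-179.8, -0.6, -6.3]
contact_force: [0.8, 0.3, -0.7]
gripper_width: 0.0482
```

```bash
python3 - <<'E'
from h import *
show()
i=imaging.camera_info('wrist');p,d=imaging.capture('wrist')
p2,_=imaging.capture('scene')
cv2.imwrite('pics/f.png',np.hstack([cv2.resize(p[150:390,200:440],(400,400)),cv2.resize(p2[190:400,230:510],(400,300)) if 0 else cv2.resize(p2[190:400,230:510],(400,400))]))
E
```

```text
time_s 21.925
joints [ 28.92    16.3995  -2.9593   0.1943 -70.0121  54.7044]
tcp_pos [0.6287 0.1268 0.2448]
eef_rot [-179.7862   -0.6193   -6.3114]
contact_force [ 0.8085  0.253  -0.668 ]
moment [-0.029   0.0411  0.0298]
gripper_width 0.0482
```

View pics/f.png

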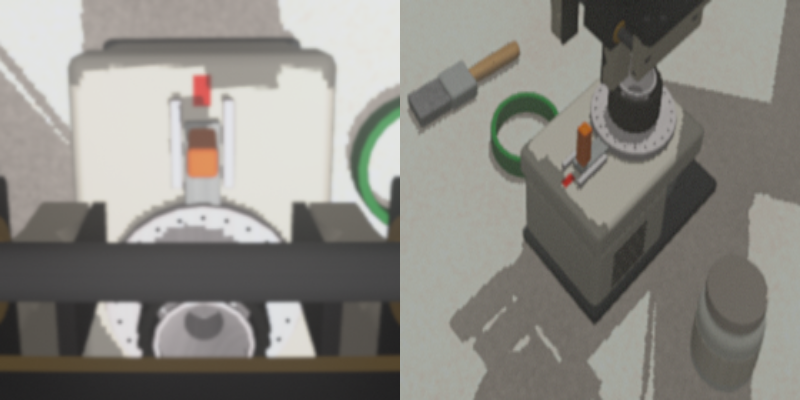

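The wrist crop (left) shows the post at (202,160) moved towards the ring, with a longer gap between it and the red mark at (202,90). The scene crop shows the tape, brush and jar standing where they were.

```bash
python3 -c "
from plant import r
print(r.close_job())"
```

```text
the job is handed in; nothing more can be done
None
```

I set the mill to four clicks open, pushed the lock bolt home, released it and handed the job in at about 22 s; no verdict is reported.

- **Burr touch:** I turned the ring clockwise in one grip through about eight clicks. It met a lasting resistance of 0.40 N m, rising to 0.55 N m at about 5.4 N m/rad, which is a clear touch. From the 0.55 N m, that is roughly 0.04 rad past the touch, against the 0.12 rad jam limit.
- **Four clicks open:** I turned it back until the torque was near zero at yaw -81.7°, about 61° from my estimate of the touch (-142.7°). The 1° difference from 60° is far less than half a click. I then let the ring settle in its notch.
- **Lock bolt:** I gripped the post and pushed. The bolt moved 8.1 mm and stopped at 7.4 N, so it is against its end stop. That it went home also means the ring is in a notch.
- **Other objects:** In the last picture the jar, tape and brush look unmoved. I did not measure them again, and the cup was hidden under the chute.

No check failed. I could not measure the gap itself: the click count rests on the turning angle and on feeling the notches, which came every 15° in the torque readings.

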